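Find the filled weight tin and load the leaf press

ROBOT

A 6-joint arm with a two-finger parallel gripper is mounted at the origin on the work surface. World frame = base frame: x ahead of the robot, y to its left, z up, the work surface at z = 0. Lengths are in m, angles in degrees, forces in N, time in s.
With the tool pointing down it reaches from about 0.4 to 0.825 m from the base axis. Payload 7 kg.
Tool frame: the origin (TCP) lies midway between the tips of the shut fingers; the grasp point (between the pads) lies 19 mm behind it; x points along the fingers, z is the direction in which the jaws open and shut, and the axes are right-handed (so a half turn about x gives the same grasp; the last joint's range is limited). The gripper opens to 88 mm and grips with 3 to 60 N. Pads are 19 mm wide; open, the fingers measure 130 mm over their backs; the gripper's body (78 mm by 193 mm) begins 47 mm behind the grasp point.
Start: joints at [91.794, 20.546, 0.682, 0, -70.136, -16.507], TCP at [0.171, 0.653, 0.204] pointing down, gripper open.
Joint ranges: [-176.03, 176.03], [-82.01, 121.73], [-58.28, 71.71], [-173.87, 95.51], [-174.79, -0.11], [-173.66, 173.66]. Speed limits (degrees/s): [136.94, 136.94, 172.46, 180, 180, 180].

INTERFACE

Orientations are given as [roll, pitch, yaw] about the fixed x, y, z axes, in that order (R = Rz(yaw) Ry(pitch) Rx(roll)).
In Python, from plant import ctrl gives the robot as it stands.
- The arm moves only by the tool servo_tool, never from a script. Its argument "motion" is a list of rows, each an object with "offset": the shift along the tool's x, y, z in m, a list of three; "roll": the turn about the tool's x in degrees; "claw": the opening, from -1 (shut) to 1 (fully open), so that 0 is half open. In form: [{"offset": [x, y, z], "roll": roll, "claw": claw}, ...]. A call has 1 to 12 rows; each row shifts and turns the commanded pose from where the row before left it, along the tool's axes as they then stand; what a row does not reach is not made up. A row lasts 1/8 s, in which the tool goes at most 62.5 mm and 10.7 degrees, less where a joint would pass 70% of its speed; a pose out of reach is approached as far as the arm can. A call is refused whole if a number of a shift passes 0.0625 or a number of a turn 10.7, either way. A call with a gripper value outside its range is refused whole. The fingers move at their own pace and stop on an object; the grip force is fixed at half the most. Time passes only in rows, so rows that do not move let the fingers close. It gives the time, the measured TCP pose, the force and the opening at its end, in the units of the state.
- ctrl.get_obs(): the state, without advancing time (a new reading comes with each control period).
- ctrl.snapshot(name): name is "side" or "top"; returns a dict with "frame" (480x640x3 uint8, blue, green, red), "z_map" (480x640 float32, m along the optical axis (not along the pixel's ray), 0 where there is no reading), "mtx" (3x3 intrinsics, pixels), "extrinsics" (4x4, takes a point from camera to world coordinates). Camera axes: x right, y up, looking along -z (the intrinsics and any distortion apply to the point x, -y, -z); pixel columns grow to the right and rows downward; lengths in m; the calibration is good to about 2 mm. A picture is of the moment at which its call begins.
- ctrl.close_job(): hands the job in, once; it reports no verdict.
The state is a dict: "clock": time; "joint_pos": joint angles; "qvel": joint speeds; "tau": joint torques, N m; "tool_pos": TCP position; "orientation": TCP orientation; "force": force on the tool from outside, world axes, zero at the start; "moment": the same for the moment, N m; "opening": finger opening in m.
Only numpy, scipy, OpenCV 4.12 (cv2) and the standard library are available. Lean on these libraries where they do the work, as an engineer would, in place of code of your own. Each camera call takes 0.05 s, during which the arm holds its last target.

TASK

One of the three identical weight tins in the plywood rack is filled; lift them to find the heavy one. Stand it upright on the bare desk and let go, then take it again across its narrower width and set it upright between the two cheeks of the leaf press, its longer side reaching from cheek to cheek, centred on the sprung plate so that its weight presses the plate fully down. Leave the two empty tins upright in bays of the rack; drop or topple no tin and do not disturb the other things on the desk.

Things in the scene. Friction and masses are not known exactly. Their poses are not given: they have to be found in the camera images.
- case_1: one of three identical closed steel weight tins, plain grey with a bare metal lid, 64 (x) x 44 (y) x 90 (z) mm; origin under its centre, z up. Two are empty (about 0.27 kg), one is filled (about 0.8 to 0.95 kg); which one cannot be seen and changes every time. Starts upright in a bay of the rack; half a turn makes no difference
- case_2: one of three identical closed steel weight tins, plain grey with a bare metal lid, 64 (x) x 44 (y) x 90 (z) mm; origin under its centre, z up. Two are empty (about 0.27 kg), one is filled (about 0.8 to 0.95 kg); which one cannot be seen and changes every time. Starts upright in a bay of the rack; half a turn makes no difference
- case_3: one of three identical closed steel weight tins, plain grey with a bare metal lid, 64 (x) x 44 (y) x 90 (z) mm; origin under its centre, z up. Two are empty (about 0.27 kg), one is filled (about 0.8 to 0.95 kg); which one cannot be seen and changes every time. Starts upright in a bay of the rack; half a turn makes no difference
- rack: fixed plywood rack, base 106 (x) x 178 (y) x 10 mm, origin under its centre. Dividers (4 thick, 56 long in x, tops 72 above the desk) at y = +-27.5, +-82.5 make three 51 mm bays at y = -55, 0, 55, floor 10 above the desk. Lips 5 thick, 8 high at x = +-43; above them bays are open front and back, so a tin is gripped there only across its 64 mm. Left or right on the desk, turned up to 0.3 rad
- press: fixed wooden leaf press, base 130 (x) x 90 (y) x 8 mm, origin under its centre. Two cheeks, 12 thick in x, 56 wide in y, inner faces at x = +-36 mm, tops 118 above the desk; open on both y sides. A tin in it has its x along the press's x and ends with its top below the cheek tops: it can be gripped there only across its 44 mm width. Turned up to 0.5 rad
- plate_top (a point): centre of the top of the press's steel plate (68 x 52 mm, z up), between the cheeks: 25 mm above the desk when the plate is up, 15 mm when down
- press_plate (a joint): how far the sprung plate has gone down, m: 0 up, 0.010 fully down on the leaf. It takes about 3.5 N to start moving and 6 N to be fully down: an empty tin hardly moves it, the filled tin takes it all the way
- paste_jar: bystander: closed round jar, 66 mm across, 95 mm high, origin under its centre
- brush_pot: bystander: white round pot 72 mm across and 85 mm high with three brush handles standing up to about 130 mm, origin under its centre
- tape_roll: bystander: roll of tape lying flat, 80 mm across, 22 mm high, origin under its centre
- folder: bystander: flat white bone folder, 140 mm long in x, 20 mm wide, 6 mm high, origin under the blade's middle
- spatula: bystander: spatula with wooden handle, 190 mm long, lying along its x, under 30 mm high
There are look-alikes about, which are no part of the job. What is shaped like the case_2 but red is not meant.

How it is judged (in metres and radians):
On the way, in this order (a step that is already met when the one before it is completed fails the run):
1. a tin has been lifted clear of its bay (z of any of case_1, case_2, case_3 in the frame of rack above 0.018 m), for 0.1 s.
2. a tin stands upright on the bare desk, away from the rack, and has been let go (((horizontal distance between case_1 and rack above 0.11 m and height (world z) of case_1 below 0.005 m and angle between case_1's own z axis and vertical below 0.08 rad and linear speed of case_1 below 0.02 m/s and contact force between the fingers and case_1 below 0.1 N) or (horizontal distance between case_2 and rack above 0.11 m and height (world z) of case_2 below 0.005 m and angle between case_2's own z axis and vertical below 0.08 rad and linear speed of case_2 below 0.02 m/s and contact force between the fingers and case_2 below 0.1 N) or (horizontal distance between case_3 and rack above 0.11 m and height (world z) of case_3 below 0.005 m and angle between case_3's own z axis and vertical below 0.08 rad and linear speed of case_3 below 0.02 m/s and contact force between the fingers and case_3 below 0.1 N))), for 0.2 s.
3. the filled tin stands in the press with the plate fully down (value of joint press_plate above 0.009 m and ((angle between case_1's own z axis and vertical below 0.08 rad and horizontal distance between case_1 and plate_top below 0.01 m and distance between case_1 and plate_top below 0.012 m and angle between the x axis of case_1 and the x axis of press, either way round below 0.15 rad and linear speed of case_1 below 0.02 m/s and contact force between the fingers and case_1 below 0.1 N) or (angle between case_2's own z axis and vertical below 0.08 rad and horizontal distance between case_2 and plate_top below 0.01 m and distance between case_2 and plate_top below 0.012 m and angle between the x axis of case_2 and the x axis of press, either way round below 0.15 rad and linear speed of case_2 below 0.02 m/s and contact force between the fingers and case_2 below 0.1 N) or (angle between case_3's own z axis and vertical below 0.08 rad and horizontal distance between case_3 and plate_top below 0.01 m and distance between case_3 and plate_top below 0.012 m and angle between the x axis of case_3 and the x axis of press, either way round below 0.15 rad and linear speed of case_3 below 0.02 m/s and contact force between the fingers and case_3 below 0.1 N))), for 0.3 s.
At the end, for the whole second after the job is handed in: Plate down over 9 mm under one tin, upright (0.08 rad), released, at rest, within 10 mm of plate centre, long side along the press x within 0.15 rad; other two tins upright, released, at rest on the bay floors, within 12 mm of the bays' middle in rack x (value of joint press_plate above 0.009 m and (((angle between case_1's own z axis and vertical below 0.08 rad and horizontal distance between case_1 and plate_top below 0.01 m and distance between case_1 and plate_top below 0.012 m and angle between the x axis of case_1 and the x axis of press, either way round below 0.15 rad and linear speed of case_1 below 0.02 m/s and contact force between the fingers and case_1 below 0.1 N) and (angle between case_2's own z axis and vertical below 0.08 rad and z of case_2 in the frame of rack between 0.005 and 0.016 m and x of case_2 in the frame of rack between -0.012 and 0.012 m and y of case_2 in the frame of rack between -0.068 and 0.068 m and contact force between the fingers and case_2 below 0.1 N and linear speed of case_2 below 0.02 m/s) and (angle between case_3's own z axis and vertical below 0.08 rad and z of case_3 in the frame of rack between 0.005 and 0.016 m and x of case_3 in the frame of rack between -0.012 and 0.012 m and y of case_3 in the frame of rack between -0.068 and 0.068 m and contact force between the fingers and case_3 below 0.1 N and linear speed of case_3 below 0.02 m/s)) or ((angle between case_2's own z axis and vertical below 0.08 rad and horizontal distance between case_2 and plate_top below 0.01 m and distance between case_2 and plate_top below 0.012 m and angle between the x axis of case_2 and the x axis of press, either way round below 0.15 rad and linear speed of case_2 below 0.02 m/s and contact force between the fingers and case_2 below 0.1 N) and (angle between case_1's own z axis and vertical below 0.08 rad and z of case_1 in the frame of rack between 0.005 and 0.016 m and x of case_1 in the frame of rack between -0.012 and 0.012 m and y of case_1 in the frame of rack between -0.068 and 0.068 m and contact force between the fingers and case_1 below 0.1 N and linear speed of case_1 below 0.02 m/s) and (angle between case_3's own z axis and vertical below 0.08 rad and z of case_3 in the frame of rack between 0.005 and 0.016 m and x of case_3 in the frame of rack between -0.012 and 0.012 m and y of case_3 in the frame of rack between -0.068 and 0.068 m and contact force between the fingers and case_3 below 0.1 N and linear speed of case_3 below 0.02 m/s)) or ((angle between case_3's own z axis and vertical below 0.08 rad and horizontal distance between case_3 and plate_top below 0.01 m and distance between case_3 and plate_top below 0.012 m and angle between the x axis of case_3 and the x axis of press, either way round below 0.15 rad and linear speed of case_3 below 0.02 m/s and contact force between the fingers and case_3 below 0.1 N) and (angle between case_1's own z axis and vertical below 0.08 rad and z of case_1 in the frame of rack between 0.005 and 0.016 m and x of case_1 in the frame of rack between -0.012 and 0.012 m and y of case_1 in the frame of rack between -0.068 and 0.068 m and contact force between the fingers and case_1 below 0.1 N and linear speed of case_1 below 0.02 m/s) and (angle between case_2's own z axis and vertical below 0.08 rad and z of case_2 in the frame of rack between 0.005 and 0.016 m and x of case_2 in the frame of rack between -0.012 and 0.012 m and y of case_2 in the frame of rack between -0.068 and 0.068 m and contact force between the fingers and case_2 below 0.1 N and linear speed of case_2 below 0.02 m/s)))); the robot touches nothing.
It fails at once if a tin toppled (tilted more than 0.7 rad) (angle between any of case_1, case_2, case_3's own z axis and vertical above 0.7 rad).
It fails at once if a tin dropped (moving faster than 0.7 m/s out of the fingers, a fall of about 25 mm) ((linear speed of case_1 above 0.7 m/s and contact force between the fingers and case_1 below 0.1 N) or (linear speed of case_2 above 0.7 m/s and contact force between the fingers and case_2 below 0.1 N) or (linear speed of case_3 above 0.7 m/s and contact force between the fingers and case_3 below 0.1 N)).
It fails at once if a bystander moved more than 30 mm (distance of any of paste_jar, brush_pot, tape_roll, folder, spatula from where it was at the start of the episode above 0.03 m).
It fails at once if the jar or the brush pot tipped over (angle between any of paste_jar, brush_pot's own z axis and vertical above 0.5 rad).
It also fails if it takes over 72 s, if anything falls off the work surface, if the arm or the gripper's body presses on something with over 40 N, if the wrist force passes 120 N, or if a joint passes its speed limit or range.

## Working session

There is one attempt and no reset: what is moved stays moved. The work goes in short steps, Python scripts to look and compute and a tool call to move; the robot and the scene stay as the last step left them, time stands still between calls to the robot, and variables do not carry over. Pictures are saved under pics/ and viewed, and the job is handed in when it is done.

Besides the shell and the picture viewer there is one more tool, called after "Request:" by a JSON object that holds its "method" and its "body". servo_tool: Moves the arm, as the interface text tells. Its arguments: {"type":"object","properties":{"motion":{"type":"array"}},"required":["motion"]}

```bash
ls; mkdir -p pics; python3 - <<'E'
from plant import ctrl
import cv2,numpy as np
print(ctrl.get_obs())
for n in("top","side"):
    s=ctrl.snapshot(n); cv2.imwrite(f"pics/{n}0.png",s["frame"]); np.savez(f"{n}0.npz",**s)
    print(n,s["mtx"],s["extrinsics"].round(3), (s["z_map"]==0).mean())
E
```

```text
pics
{'clock': 0.0, 'joint_pos': array([ 9.17952928e+01,  2.05905192e+01,  6.34068722e-01, -2.14350022e-02,
       -7.01353933e+01, -1.65065396e+01]), 'qvel': array([ 0.05968456, -0.03124306, -0.02700029, -0.08295534, -0.0519883 ,
       -0.00523308]), 'tau': array([-5.14579770e-04, -5.82719886e+01,  2.93049413e+01,  6.99698031e+00,
        6.92967908e-03, -1.53584938e-04]), 'tool_pos': array([0.17130571, 0.65235726, 0.20323116]), 'orientation': array([   4.13365293,   89.905971  , -100.58489364]), 'force': array([ 0.22401595, -0.28757201,  0.51236249]), 'moment': array([ 0.00083589, -0.04556679, -0.02306313]), 'opening': 0.08709489573611351}
top [[475.81186621   0.         314.90239697]
 [  0.         475.81186621 240.82817312]
 [  0.           0.           1.        ]] [[-0.01   0.997 -0.074  0.455]
 [-1.    -0.012 -0.022 -0.046]
 [-0.022  0.073  0.997  0.995]
 [ 0.     0.     0.     1.   ]] 0.004195963541666667
side [[612.47308062   0.         309.06778347]
 [  0.         612.47308062 244.20669774]
 [  0.           0.           1.        ]] [[ 0.98   0.138 -0.145  0.371]
 [-0.2    0.684 -0.702 -0.931]
 [ 0.002  0.717  0.698  0.934]
 [ 0.     0.     0.     1.   ]] 0.004104817708333333
```

View pics/top0.png

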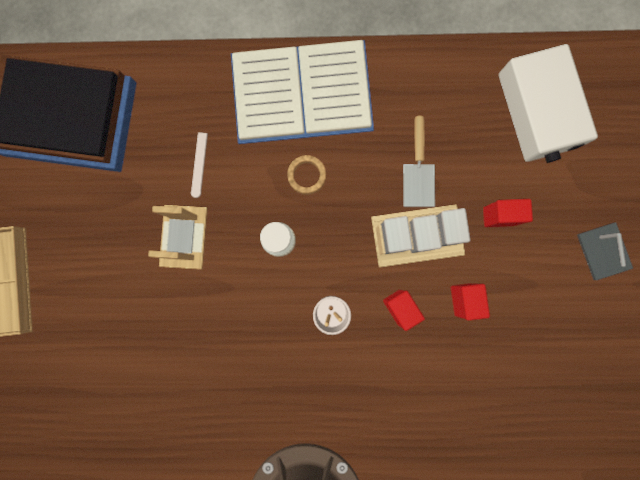

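View pics/side0.png

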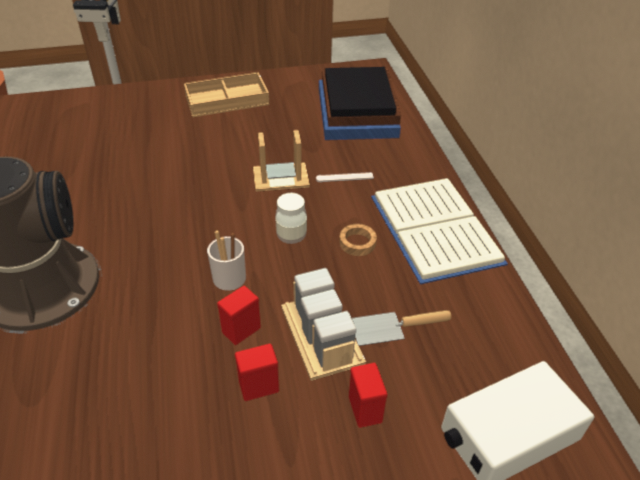

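The top view shows the rack with three grey tins (398,235), (427,232), (455,227). The press is at (180,237), the jar at (277,239), the pot at (332,315), the tape at (306,174), the folder at (199,165) and the spatula at (419,160). The red look-alikes are at (405,310), (470,302) and (508,213). They are red and stand outside the rack, so I leave them alone. Next I measure and take an enlarged crop.

```bash
cat > h.py <<'E'
import numpy as np,cv2
def cloud(s):
    z=s["z_map"].astype(float);K=s["mtx"];h,w=z.shape
    u,v=np.meshgrid(np.arange(w),np.arange(h))
    x=(u-K[0,2])/K[0,0]*z;y=(v-K[1,2])/K[1,1]*z
    P=np.stack([x,-y,-z],-1);E=s["extrinsics"]
    W=P@E[:3,:3].T+E[:3,3]; W[z==0]=np.nan
    return W
def ld(n): return dict(np.load(n))
def ray(s,u,v,zp):
    K=s["mtx"];E=s["extrinsics"];d=E[:3,:3]@np.array([(u-K[0,2])/K[0,0],-(v-K[1,2])/K[1,1],-1]);o=E[:3,3]
    return o+d*(zp-o[2])/d[2]
E
python3 - <<'E'
from h import *
for n in("top","side"):
    s=ld(n+"0.npz");W=cloud(s);f=s["frame"].astype(int)
    d=W[...,2]; m=(abs(d)<.02); print(n,"desk z med",np.nanmedian(d[m]))
    sat=f.max(2)-f.min(2)
    reg={"rack":(W[...,0]>.35)&(W[...,0]<.62)&(W[...,1]>-.42)&(W[...,1]<-.1),
         "press":(W[...,0]>.35)&(W[...,0]<.6)&(W[...,1]>.12)&(W[...,1]<.36)}
    # tins tops
    m=reg["rack"]&(d>.085)&(d<.112)&(sat<40)
    nn,l,st,c=cv2.connectedComponentsWithStats(m.astype(np.uint8))
    for i in range(1,nn):
        if st[i,4]>150:
            p=W[l==i]; print("tin?",c[i].round(),st[i,4],np.median(p,0).round(4),cv2.minAreaRect(p[:,:2].astype(np.float32)*1000))
    wood=(f[...,2]>150)&(f[...,2]-f[...,0]>50)
    for k,lo,hi in(("rack",.004,.016),("press",.003,.015)):
        m=reg[k]&wood&(d>lo)&(d<hi); p=W[m]; print(k,m.sum(),np.median(p[:,2]),cv2.minAreaRect(p[:,:2].astype(np.float32)*1000))
    m=reg["press"]&(d>.105)&(d<.13); nn,l,st,c=cv2.connectedComponentsWithStats(m.astype(np.uint8))
    for i in range(1,nn):
        if st[i,4]>20:
            p=W[l==i]; print("cheek",c[i].round(),st[i,4],np.median(p,0).round(4),p.mean(0).round(4),cv2.minAreaRect(p[:,:2].astype(np.float32)*1000))
    m=reg["press"]&(d>.018)&(d<.032)&(sat<40);p=W[m];print("plate",m.sum(),np.median(p,0).round(4),cv2.minAreaRect(p[:,:2].astype(np.float32)*1000))
s=ld("top0.npz")
for nm,(u,v,r,z) in dict(jar=(277,239,.5,.09),pot=(332,315,.5,.085),tape=(306,174,.5,.02),fold1=(203,133,0,.006),fold2=(196,196,0,.006),spb=(419,116,0,.02),spt=(419,205,0,.003),red1=(405,310,0,.09),red2=(470,302,0,.09),red3=(514,211,0,.09)).items(): print(nm,ray(s,u,v,z).round(3))
f=s["frame"]; cv2.imwrite("pics/c1.png",cv2.resize(f[190:290,360:490],None,fx=6,fy=6)); cv2.imwrite("pics/c2.png",cv2.resize(f[190:290,130:260],None,fx=6,fy=6))
f=ld("side0.npz")["frame"];cv2.imwrite("pics/c3.png",cv2.resize(f[260:380,270:430],None,fx=5,fy=5))
E
```

```text
top desk z med -0.0001728509115100918
tin? [455. 226.] 851 [ 0.5459 -0.2896  0.0993] ((546.5208129882812, -290.98663330078125), (64.29647064208984, 45.934722900390625), 7.153623104095459)
tin? [426. 233.] 833 [ 0.5338 -0.236   0.0994] ((534.717529296875, -236.92825317382812), (64.1441650390625, 45.392356872558594), 7.863450050354004)
tin? [397. 234.] 824 [ 0.5322 -0.1817  0.0994] ((532.8478393554688, -182.84339904785156), (64.1690673828125, 45.259864807128906), 7.338849067687988)
rack 1268 0.009706121071140994 ((521.30419921875, -242.0426483154297), (226.160888671875, 227.0955047607422), 69.3355712890625)
press 735 0.007703184257925488 ((538.8143920898438, 253.35440063476562), (91.28890228271484, 127.83757019042969), 86.29060363769531)
cheek [168. 209.] 218 [0.5824 0.248  0.1171] [0.5821 0.2484 0.1163] ((582.9110717773438, 250.09869384765625), (56.848724365234375, 12.31312370300293), 86.02889251708984)
cheek [163. 254.] 206 [0.4987 0.2544 0.1173] [0.499  0.2549 0.1172] ((499.23626708984375, 256.3405456542969), (57.4289436340332, 11.95301628112793), 85.8553466796875)
plate 831 [0.5416
[... 603 characters left out ...]
1161] [0.5841 0.2415 0.1151] ((584.8004150390625, 248.54957580566406), (66.8805923461914, 12.185277938842773), 85.59424591064453)
cheek [261. 141.] 92 [0.5008 0.2464 0.1163] [0.5007 0.2479 0.1155] ((501.3144226074219, 252.8742218017578), (62.408897399902344, 12.009224891662598), 84.80901336669922)
plate 399 [0.5428 0.2478 0.0238] ((543.1715698242188, 251.8402557373047), (60.32356262207031, 67.84208679199219), 86.74226379394531)
jar [0.526 0.046 0.09 ]
pot [ 0.381 -0.057  0.085]
tape [ 0.666 -0.008  0.02 ]
fold1 [0.761 0.211 0.006]
fold2 [0.626 0.225 0.006]
spb [ 0.785 -0.245  0.02 ]
spt [ 0.601 -0.243  0.003]
red1 [ 0.39  -0.194  0.09 ]
red2 [ 0.403 -0.316  0.09 ]
red3 [ 0.574 -0.405  0.09 ]
```

```bash
ls pics
```

```text
c1.png
c2.png
c3.png
side0.png
top0.png
```

View pics/c1.png

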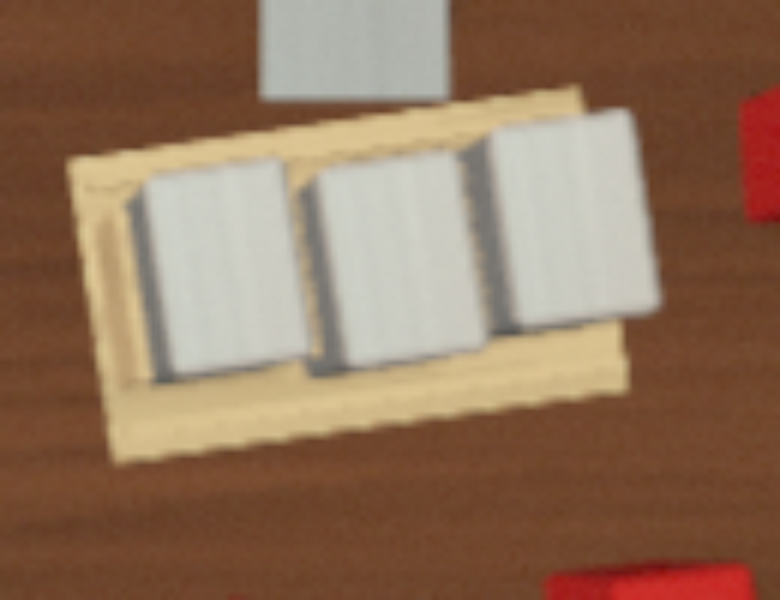

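View pics/c2.png

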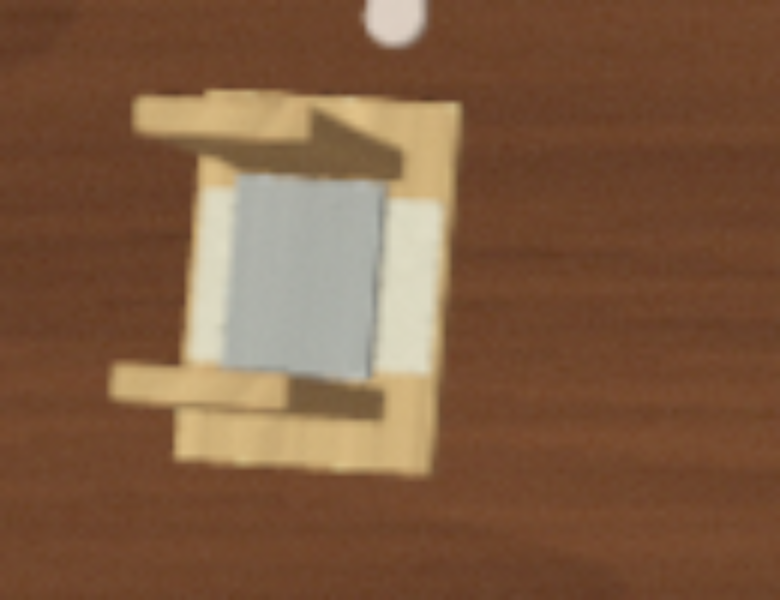

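View pics/c3.png

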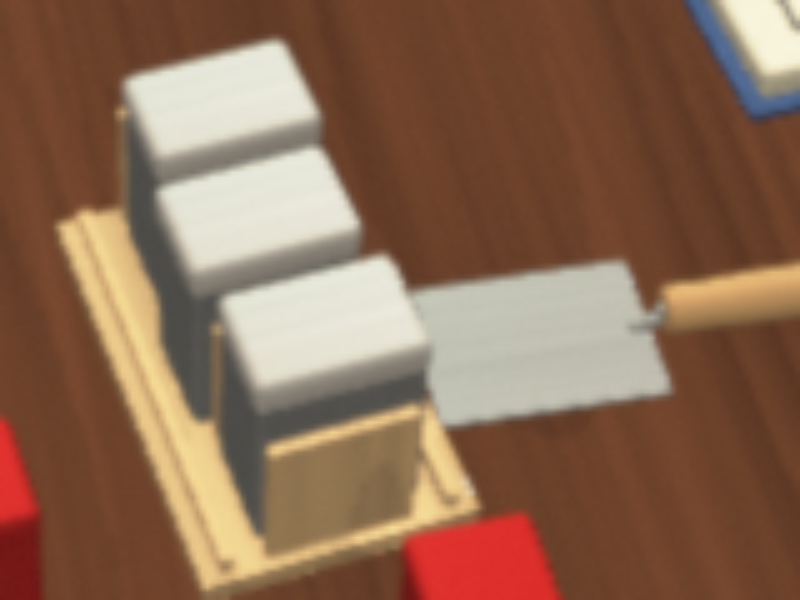

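The crops confirm three plain grey tins in the rack bays. The red ones are separate. The press plate is up, centred near (0.542,0.252), with the press yaw at about -4°. Now a planning helper.

```bash
cat > go.py <<'E'
import sys,numpy as np
from scipy.spatial.transform import Rotation as Ro
from plant import ctrl
o=ctrl.get_obs()
R=Ro.from_euler("xyz",o["orientation"],degrees=True).as_matrix();p=o["tool_pos"]
phi=np.degrees(np.arctan2(R[1,2],R[0,2]))
print("t",o["clock"].__round__(2),"p",p.round(4),"jaw",phi.round(2),"xax",R[:,0].round(4),"open",round(o["opening"],4),"F",o["force"].round(2),"j",o["joint_pos"].round(0))
for a in sys.argv[1:]:
    t=[float(v) for v in a.split(",")]
    d=R.T@(np.array(t[:3])-p); r=(phi-t[3]+90)%180-90 if len(t)>3 else 0
    print(a,"tool offset",d.round(4),"roll",round(r,2))
E
python3 go.py .533,-.1825,.2,7.4
```

```text
t 0.1 p [0.1714 0.6524 0.2033] jaw -104.72 xax [-3.0e-04 -1.5e-03 -1.0e+00] open 0.0877 F [ 0.04 -0.15  0.23] j [ 92.  21.   1.  -0. -70. -17.]
.533,-.1825,.2,7.4 tool offset [0.0045 0.5619 0.7156] roll 67.88
```

Request:
{"method": "servo_tool", "body": {"motion": [{"offset":[0,0,0],"roll":9.7,"claw":1},{"offset":[0,0,0],"roll":9.7,"claw":1},{"offset":[0,0,0],"roll":9.7,"claw":1},{"offset":[0,0,0],"roll":9.7,"claw":1},{"offset":[0,0,0],"roll":9.7,"claw":1},{"offset":[0,0,0],"roll":9.7,"claw":1},{"offset":[0,0,0],"roll":9.7,"claw":1}]}}

```text
clock: 0.98
tool_pos: [0.1714, 0.6526, 0.2036]
orientation: [71.6, 89.9, -101.3]
force: [0.3, -0.4, -0.0]
opening: 0.0876
```

```bash
python3 go.py .533,-.1825,.2,7.4
```

```text
t 0.97 p [0.1714 0.6526 0.2036] jaw -172.94 xax [-2.e-04 -9.e-04 -1.e+00] open 0.0876 F [ 0.28 -0.45 -0.01] j [ 92.  21.   1.  -0. -70. -85.]
.533,-.1825,.2,7.4 tool offset [ 0.0043  0.8732 -0.2562] roll -0.34
```

Request:
{"method": "servo_tool", "body": {"motion": [{"offset":[0,0.0485,-0.0142],"roll":0,"claw":1},{"offset":[0,0.0485,-0.0142],"roll":0,"claw":1},{"offset":[0,0.0485,-0.0142],"roll":0,"claw":1},{"offset":[0,0.0485,-0.0142],"roll":0,"claw":1},{"offset":[0,0.0485,-0.0142],"roll":0,"claw":1},{"offset":[0,0.0485,-0.0142],"roll":0,"claw":1},{"offset":[0,0.0485,-0.0142],"roll":0,"claw":1},{"offset":[0,0.0485,-0.0142],"roll":0,"claw":1},{"offset":[0,0.0485,-0.0142],"roll":0,"claw":1},{"offset":[0,0.0485,-0.0142],"roll":0,"claw":1},{"offset":[0,0.0485,-0.0142],"roll":0,"claw":1},{"offset":[0,0.0485,-0.0142],"roll":0,"claw":1}]}}

```text
clock: 2.48
tool_pos: [0.4155, 0.096, 0.2042]
orientation: [-136.5, 90.0, 50.9]
force: [1.4, 1.2, 0.2]
opening: 0.0876
```

```bash
python3 go.py .533,-.1825,.2,7.4
```

```text
t 2.48 p [0.4155 0.096  0.2042] jaw -172.59 xax [ 3.e-04  3.e-04 -1.e+00] open 0.0876 F [1.38 1.17 0.2 ] j [ 40.  -4. -29.  -0. -65. -32.]
.533,-.1825,.2,7.4 tool offset [ 0.0042  0.2913 -0.0806] roll 0.01
```

Request:
{"method": "servo_tool", "body": {"motion": [{"offset":[0,0.0485,-0.0134],"roll":0,"claw":1},{"offset":[0,0.0485,-0.0134],"roll":0,"claw":1},{"offset":[0,0.0485,-0.0134],"roll":0,"claw":1},{"offset":[0,0.0485,-0.0134],"roll":0,"claw":1},{"offset":[0,0.0485,-0.0134],"roll":0,"claw":1},{"offset":[0,0.0485,-0.0134],"roll":0,"claw":1},{"offset":[0,0,0],"roll":0,"claw":1},{"offset":[0,0,0],"roll":0,"claw":1}]}}

```text
clock: 3.48
tool_pos: [0.5319, -0.1808, 0.2035]
orientation: [-20.0, 89.9, 167.3]
force: [0.1, -0.7, -0.3]
opening: 0.0876
```

```bash
python3 go.py .533,-.1825,.057,7.4; python3 - <<'E'
from plant import ctrl
from h import *
s=ctrl.snapshot("side");cv2.imwrite("pics/s1.png",s["frame"])
E
```

```text
t 3.48 p [ 0.5319 -0.1808  0.2035] jaw -172.68 xax [-1.3e-03  3.0e-04 -1.0e+00] open 0.0876 F [ 0.15 -0.72 -0.33] j [  1.  10. -14.  -0. -66.   6.]
.533,-.1825,.057,7.4 tool offset [ 0.1465  0.0019 -0.0011] roll -0.08
```

View pics/s1.png

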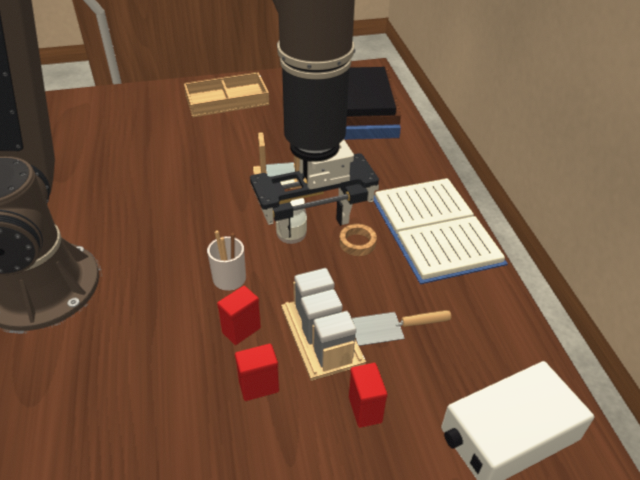

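```bash
python3 - <<'E'
from plant import ctrl
from h import *
s=ctrl.snapshot("side");np.savez("side1.npz",**s);t=ctrl.snapshot("top");np.savez("top1.npz",**t);cv2.imwrite("pics/t1.png",t["frame"])
def proj(s,p):
    E=s["extrinsics"];c=E[:3,:3].T@(np.array(p)-E[:3,3]);q=s["mtx"]@np.array([c[0],-c[1],-c[2]]);return q[:2]/q[2]
for p in[(.532,-.181,.2035),(0,0,0),(.526,.046,.095)]: print(proj(s,p),proj(t,p))
W=cloud(s); 
for u,v in[(345,210),(268,212),(284,225),(315,165)]: print(u,v,W[v,u])
E
```

```text
[312.8527775  237.14802864] [406.20784318 228.66543198]
[ 39.16894299 284.99668132] [305.39154276 502.4358159 ]
[287.77189449 202.12971914] [276.7059555  238.91064169]
345 210 [ 0.58641305 -0.18270101  0.2577271 ]
268 212 [ 0.45085814 -0.23281572  0.31979471]
284 225 [ 0.47972343 -0.19888675  0.25743613]
315 165 [ 0.52559461 -0.22136409  0.38877081]
```

View pics/t1.png

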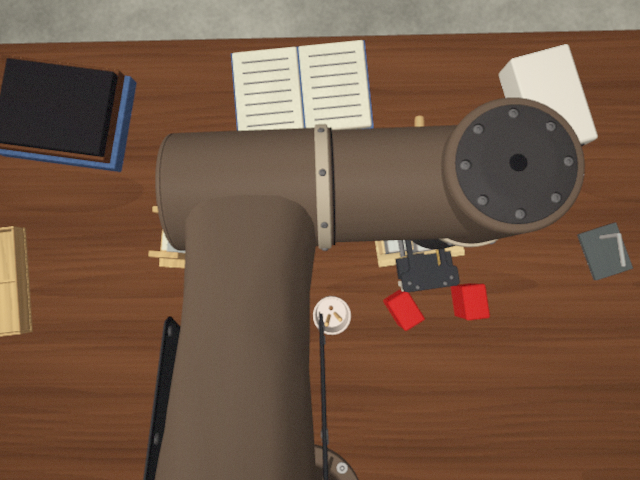

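The depth points on the gripper (x≈0.53, y≈-0.18..-0.23) match the reported TCP. The arm just has a lateral offset, so the tool really is above the tin at (398,235). I descend and grip it across its 64 mm.

Request:
{"method": "servo_tool", "body": {"motion": [{"offset":[0.04,0.0019,-0.0011],"roll":0,"claw":1},{"offset":[0.04,0,0],"roll":0,"claw":1},{"offset":[0.03,0,0],"roll":0,"claw":1},{"offset":[0.02,0,0],"roll":0,"claw":1},{"offset":[0.0165,0,0],"roll":0,"claw":1},{"offset":[0,0,0],"roll":0,"claw":1}]}}

```text
clock: 4.38
tool_pos: [0.5331, -0.1818, 0.0569]
orientation: [-10.0, 89.9, 177.4]
force: [-0.6, -0.8, -0.2]
opening: 0.0873
```

```bash
python3 go.py .533,-.1825,.057,7.4
```

```text
t 4.38 p [ 0.5331 -0.1818  0.0569] jaw -172.57 xax [-1.8e-03  1.0e-04 -1.0e+00] open 0.0873 F [-0.58 -0.85 -0.17] j [  1.  18. -24.  -0. -48.   6.]
.533,-.1825,.057,7.4 tool offset [-0.0001  0.0007  0.0002] roll 0.03
```

Request:
{"method": "servo_tool", "body": {"motion": [{"offset":[0,0,0],"roll":0,"claw":-0.2},{"offset":[0,0,0],"roll":0,"claw":-0.2},{"offset":[0,0,0],"roll":0,"claw":-0.2},{"offset":[0,0,0],"roll":0,"claw":-0.2}]}}

```text
clock: 4.88
tool_pos: [0.5332, -0.1826, 0.0583]
orientation: [10.7, 90.0, -161.9]
force: [-4.4, 0.9, 6.0]
opening: 0.0635
```

Request:
{"method": "servo_tool", "body": {"motion": [{"offset":[-0.006,0,0],"roll":0,"claw":-0.2},{"offset":[-0.008,0,0],"roll":0,"claw":-0.2},{"offset":[-0.008,0,0],"roll":0,"claw":-0.2},{"offset":[0,0,0],"roll":0,"claw":-0.2},{"offset":[0,0,0],"roll":0,"claw":-0.2},{"offset":[0,0,0],"roll":0,"claw":-0.2}]}}

```text
clock: 5.62
tool_pos: [0.5334, -0.1824, 0.0793]
orientation: [-15.9, 90.0, 171.5]
force: [-0.3, 0.2, -8.5]
opening: 0.0634
```

```bash
python3 go.py;python3 - <<'E'
from plant import ctrl
from h import *
s=ctrl.snapshot("side");cv2.imwrite("pics/s2.png",s["frame"]);print(ctrl.get_obs()["force"])
E
```

```text
t 5.62 p [ 0.5334 -0.1824  0.0793] jaw -172.62 xax [-7.e-04  1.e-04 -1.e+00] open 0.0634 F [-0.25  0.16 -8.49] j [  1.  17. -23.  -0. -50.   6.]
[ -0.0704617    0.3002357  -10.12026496]
```

View pics/s2.png

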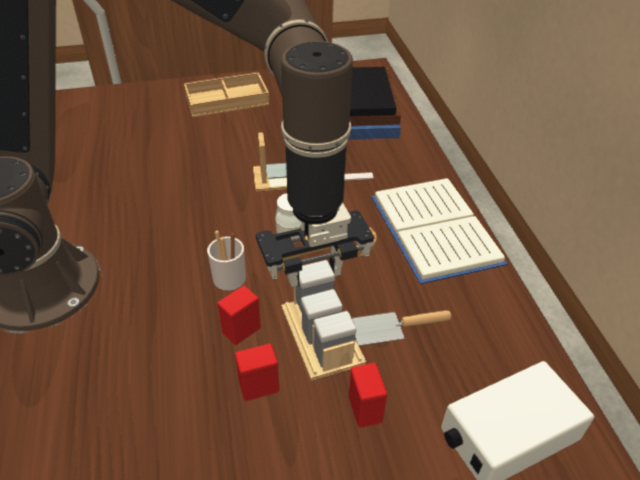

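The lifted tin at (315,270) pulls -8.5 to -10 N, about 0.9 kg, so this looks like the filled one. I confirm the reading while lifting on.

Request:
{"method": "servo_tool", "body": {"motion": [{"offset":[-0.03,0,0],"roll":0,"claw":-0.2},{"offset":[-0.05,0,0],"roll":0,"claw":-0.2},{"offset":[-0.04,0,0],"roll":0,"claw":-0.2},{"offset":[-0.01,0,0],"roll":0,"claw":-0.2},{"offset":[0,0,0],"roll":0,"claw":-0.2},{"offset":[0,0,0],"roll":0,"claw":-0.2},{"offset":[0,0,0],"roll":0,"claw":-0.2}]}}

```text
clock: 6.55
tool_pos: [0.5329, -0.1823, 0.2078]
orientation: [-12.6, 89.8, 174.8]
force: [-0.1, 0.4, -7.6]
opening: 0.0638
```

```bash
python3 go.py .43,.15,.209,-4.2
```

```text
t 6.55 p [ 0.5329 -0.1823  0.2078] jaw -172.62 xax [-3.1e-03  3.0e-04 -1.0e+00] open 0.0638 F [-0.08  0.35 -7.56] j [  1.  10. -13.  -0. -67.   6.]
.43,.15,.209,-4.2 tool offset [-0.0008 -0.3428  0.0594] roll 11.58
```

Request:
{"method": "servo_tool", "body": {"motion": [{"offset":[0,-0.02,0.0034],"roll":0,"claw":-0.2},{"offset":[0,-0.0354,0.0062],"roll":0,"claw":-0.2},{"offset":[0,-0.0354,0.0062],"roll":0,"claw":-0.2},{"offset":[0,-0.0354,0.0062],"roll":0,"claw":-0.2},{"offset":[0,-0.0354,0.0062],"roll":0,"claw":-0.2},{"offset":[0,-0.0354,0.0062],"roll":0,"claw":-0.2},{"offset":[0,-0.0354,0.0062],"roll":0,"claw":-0.2},{"offset":[0,-0.0354,0.0062],"roll":0,"claw":-0.2},{"offset":[0,-0.0354,0.0062],"roll":0,"claw":-0.2},{"offset":[0,-0.0354,0.0062],"roll":5.8,"claw":-0.2},{"offset":[0,0,0],"roll":5.8,"claw":-0.2},{"offset":[0,0,0],"roll":0,"claw":-0.2}]}}

```text
clock: 8.05
tool_pos: [0.4308, 0.1462, 0.2094]
orientation: [26.1, 90.0, -158.0]
force: [0.7, -0.9, -8.6]
opening: 0.0638
```

```bash
python3 go.py .43,.15,.048,-4.2; python3 - <<'E'
from plant import ctrl
from h import *
s=ctrl.snapshot("side");cv2.imwrite("pics/s3.png",s["frame"])
E
```

```text
t 8.05 p [0.4308 0.1462 0.2094] jaw 175.9 xax [-4.e-04 -2.e-04 -1.e+00] open 0.0638 F [ 0.67 -0.87 -8.55] j [ 44.  -1. -25.  -0. -66. -48.]
.43,.15,.048,-4.2 tool offset [ 0.1614 -0.0037  0.001 ] roll 0.1
```

View pics/s3.png

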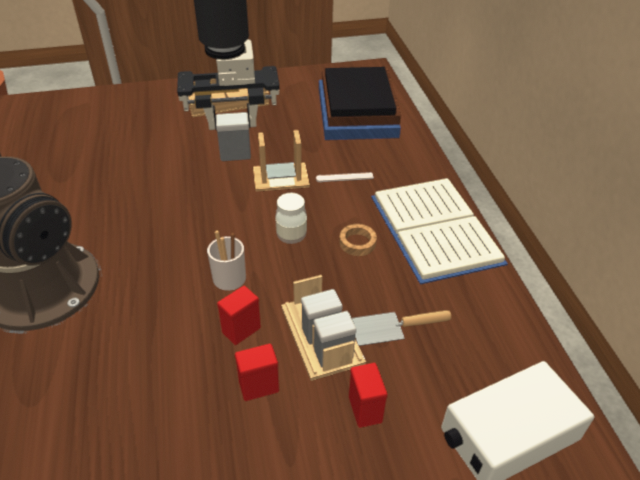

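The tin at (233,137) hangs upright in the gripper, over clear desk. I lower it.

Request:
{"method": "servo_tool", "body": {"motion": [{"offset":[0.03,0,0],"roll":0,"claw":-0.2},{"offset":[0.045,0,0],"roll":0,"claw":-0.2},{"offset":[0.035,0,0],"roll":0,"claw":-0.2},{"offset":[0.025,0,0],"roll":0,"claw":-0.2},{"offset":[0.014,0,0],"roll":0,"claw":-0.2},{"offset":[0.006,0,0],"roll":0,"claw":-0.2},{"offset":[0,0,0],"roll":0,"claw":-0.2},{"offset":[0,0,0],"roll":0,"claw":-0.2}]}}

```text
clock: 9.1
tool_pos: [0.4322, 0.1462, 0.0556]
orientation: [-139.7, 89.9, 36.1]
force: [0.4, -0.3, -7.5]
opening: 0.0637
```

Request:
{"method": "servo_tool", "body": {"motion": [{"offset":[0.003,0,0],"roll":0,"claw":-0.2},{"offset":[0,0,0],"roll":0,"claw":-0.2}]}}

```text
clock: 9.35
tool_pos: [0.4314, 0.1458, 0.0518]
orientation: [-122.3, 90.0, 53.5]
force: [0.5, 0.1, -8.9]
opening: 0.0636
```

Request:
{"method": "servo_tool", "body": {"motion": [{"offset":[0.002,0,0],"roll":0,"claw":-0.2},{"offset":[0,0,0],"roll":0,"claw":-0.2}]}}

```text
clock: 9.6
tool_pos: [0.4314, 0.1457, 0.0495]
orientation: [41.6, 90.0, -142.6]
force: [0.3, -0.5, -9.4]
opening: 0.0639
```

Request:
{"method": "servo_tool", "body": {"motion": [{"offset":[0.0015,0,0],"roll":0,"claw":-0.2},{"offset":[0,0,0],"roll":0,"claw":-0.2}]}}

```text
clock: 9.85
tool_pos: [0.4316, 0.1461, 0.0488]
orientation: [-135.1, 90.0, 40.7]
force: [-3.9, 1.0, 1.8]
opening: 0.0636
```

Request:
{"method": "servo_tool", "body": {"motion": [{"offset":[0.001,0,0],"roll":0,"claw":-0.2},{"offset":[0,0,0],"roll":0,"claw":-0.2}]}}

```text
clock: 10.1
tool_pos: [0.4317, 0.1465, 0.0486]
orientation: [-126.6, 89.9, 49.2]
force: [-10.0, 3.3, 15.8]
opening: 0.0638
```

Contact. I ease back a millimetre, release, and go up.

Request:
{"method": "servo_tool", "body": {"motion": [{"offset":[-0.001,0,0],"roll":0,"claw":-0.2},{"offset":[0,0,0],"roll":0,"claw":-0.2},{"offset":[0,0,0],"roll":0,"claw":1},{"offset":[0,0,0],"roll":0,"claw":1},{"offset":[0,0,0],"roll":0,"claw":1},{"offset":[0,0,0],"roll":0,"claw":1}]}}

```text
clock: 10.85
tool_pos: [0.4317, 0.1458, 0.0482]
orientation: [-165.4, 90.0, 10.4]
force: [-0.6, -0.5, 0.4]
opening: 0.0878
```

Request:
{"method": "servo_tool", "body": {"motion": [{"offset":[-0.02,0,0],"roll":0,"claw":1},{"offset":[-0.03,0,0],"roll":0,"claw":1},{"offset":[-0.05,0,0],"roll":0,"claw":1},{"offset":[-0.05,0,0],"roll":0,"claw":1},{"offset":[0,0,0],"roll":10,"claw":1},{"offset":[0,0,0],"roll":10,"claw":1},{"offset":[0,0,0],"roll":10,"claw":1}]}}

```text
clock: 11.72
tool_pos: [0.4315, 0.1457, 0.1983]
orientation: [-100.9, 90.0, 44.6]
force: [-0.5, -1.3, -0.3]
opening: 0.0878
```

```bash
python3 go.py; cat > see.py <<'E'
from plant import ctrl
from h import *
import sys
n=sys.argv[1]
for c in("top","side"):
    s=ctrl.snapshot(c);np.savez(f"{c}_{n}.npz",**s);cv2.imwrite(f"pics/{c}_{n}.png",s["frame"])
    W=cloud(s);f=s["frame"].astype(int);d=W[...,2];sat=f.max(2)-f.min(2)
    x0,x1,y0,y1,zl,zh=[float(v) for v in sys.argv[2].split(",")]
    m=(W[...,0]>x0)&(W[...,0]<x1)&(W[...,1]>y0)&(W[...,1]<y1)&(d>zl)&(d<zh)&(sat<40)
    nn,l,st,ce=cv2.connectedComponentsWithStats(m.astype(np.uint8))
    for i in range(1,nn):
        if st[i,4]>60:
            p=W[l==i];print(c,ce[i].round(),st[i,4],np.median(p,0).round(4),[np.round(v,1) for v in cv2.minAreaRect(p[:,:2].astype(np.float32)*1000)])
E
python3 see.py 4 .36,.5,.08,.21,.08,.1
```

```text
t 11.72 p [0.4315 0.1457 0.1983] jaw 145.45 xax [ 3.e-04  3.e-04 -1.e+00] open 0.0878 F [-0.48 -1.34 -0.32] j [ 44.  -0. -26.  -0. -64. -78.]
top [228. 295.] 435 [0.4186 0.1393 0.0896] [array([426.3, 145.6]), array([42. , 55.7]), np.float64(86.0)]
side [239. 183.] 437 [0.4323 0.1392 0.0884] [array([432.4, 144.3]), array([50.1, 63.9]), np.float64(87.1)]
```

View pics/side_4.png

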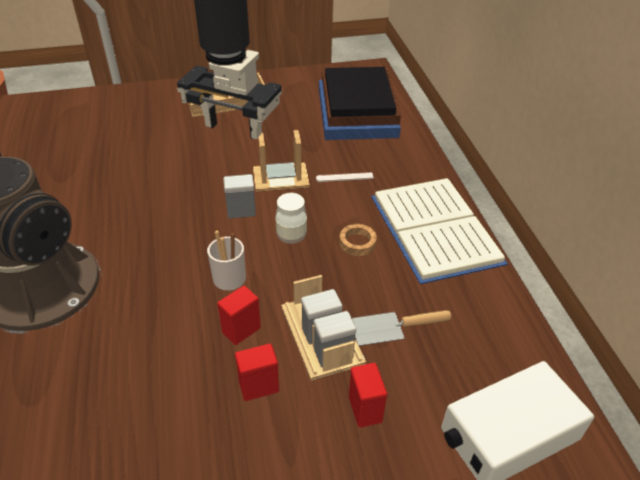

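The tin stands upright at pixel (239,195) near (0.4315,0.1455), yaw about -4°. I finish the quarter turn and regrip across the 44 mm.

Request:
{"method": "servo_tool", "body": {"motion": [{"offset":[0,0,0],"roll":10,"claw":1},{"offset":[0,0,0],"roll":10,"claw":1},{"offset":[0,0,0],"roll":10,"claw":1},{"offset":[0,0,0],"roll":10,"claw":1},{"offset":[0,0,0],"roll":10,"claw":1},{"offset":[0,0,0],"roll":9.6,"claw":1},{"offset":[0,0,0],"roll":0,"claw":1},{"offset":[0,0,0],"roll":0,"claw":1}]}}

```text
clock: 12.82
tool_pos: [0.4315, 0.1457, 0.1981]
orientation: [161.4, 90.0, -112.1]
force: [-0.3, -0.0, -0.9]
opening: 0.0873
```

```bash
python3 go.py .4317,.1458,.0495,85.8
```

```text
t 12.82 p [0.4315 0.1457 0.1981] jaw 86.5 xax [-0.e+00 -1.e-04 -1.e+00] open 0.0873 F [-0.28 -0.03 -0.91] j [  44.   -0.  -26.    0.  -64. -137.]
.4317,.1458,.0495,85.8 tool offset [ 1.486e-01 -2.000e-04  1.000e-04] roll 0.7
```

Request:
{"method": "servo_tool", "body": {"motion": [{"offset":[0.04,0,0],"roll":0.5,"claw":1},{"offset":[0.05,0,0],"roll":0,"claw":1},{"offset":[0.035,0,0],"roll":0,"claw":1},{"offset":[0.015,0,0],"roll":0,"claw":1},{"offset":[0.0085,0,0],"roll":0,"claw":1},{"offset":[0,0,0],"roll":0,"claw":1}]}}

```text
clock: 13.58
tool_pos: [0.4315, 0.1457, 0.0495]
orientation: [143.2, 90.0, -131.0]
force: [0.4, -0.1, 0.1]
opening: 0.0877
```

Request:
{"method": "servo_tool", "body": {"motion": [{"offset":[0,0,0],"roll":0,"claw":-0.5},{"offset":[0,0,0],"roll":0,"claw":-0.5},{"offset":[0,0,0],"roll":0,"claw":-0.5},{"offset":[0,0,0],"roll":0,"claw":-0.5},{"offset":[0,0,0],"roll":0,"claw":-0.5},{"offset":[0,0,0],"roll":0,"claw":-0.5}]}}

```text
clock: 14.32
tool_pos: [0.4315, 0.1457, 0.0497]
orientation: [-179.0, 90.0, -93.3]
force: [-0.0, -1.3, 1.8]
opening: 0.0434
```

Request:
{"method": "servo_tool", "body": {"motion": [{"offset":[-0.01,0,0],"roll":0,"claw":-0.5},{"offset":[-0.03,0,0],"roll":0,"claw":-0.5},{"offset":[-0.05,0,0],"roll":0,"claw":-0.5},{"offset":[-0.05,0,0],"roll":0,"claw":-0.5},{"offset":[-0.03,0,0],"roll":0,"claw":-0.5},{"offset":[0,0,0],"roll":0,"claw":-0.5},{"offset":[0,0,0],"roll":0,"claw":-0.5}]}}

```text
clock: 15.2
tool_pos: [0.4299, 0.145, 0.2175]
orientation: [115.4, 89.8, -159.0]
force: [0.0, -0.4, -10.4]
opening: 0.0439
```

```bash
python3 go.py .542,.2525,.219,85.8; python3 see.py 5 .36,.5,.06,.24,.15,.27;python3 - <<'E'
from h import *
W=cloud(ld("top_5.npz"));
E
```

```text
t 15.2 p [0.4299 0.145  0.2175] jaw 85.65 xax [-0.0034 -0.0013 -1.    ] open 0.0439 F [  0.02  -0.41 -10.43] j [  44.   -1.  -24.   -0.  -67. -138.]
.542,.2525,.219,85.8 tool offset [-0.002  -0.1036  0.1156] roll -0.15
side [233. 138.] 1183 [0.429  0.1229 0.2171] [array([430.2, 121.1]), array([63.6, 39.7]), np.float64(3.2)]
```

View pics/side_5.png

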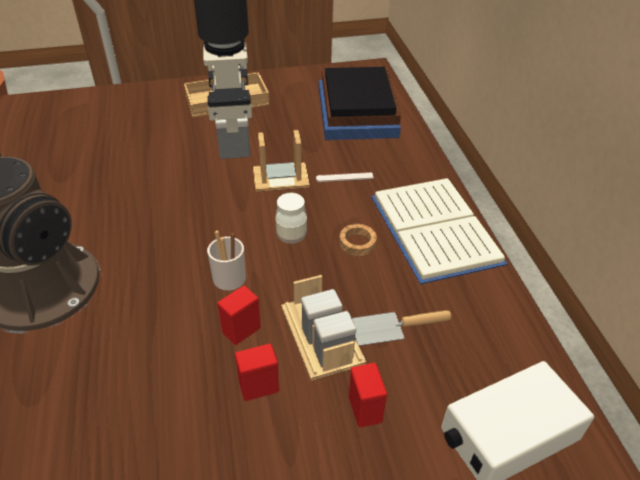

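Request:
{"method": "servo_tool", "body": {"motion": [{"offset":[0,-0.013,0.0145],"roll":0,"claw":-0.5},{"offset":[0,-0.0225,0.0252],"roll":0,"claw":-0.5},{"offset":[0,-0.0225,0.0252],"roll":0,"claw":-0.5},{"offset":[0,-0.0225,0.0252],"roll":0,"claw":-0.5},{"offset":[0,-0.015,0.017],"roll":0,"claw":-0.5},{"offset":[0,-0.0081,0.0085],"roll":0,"claw":-0.5},{"offset":[0,0,0],"roll":0,"claw":-0.5},{"offset":[0,0,0],"roll":0,"claw":-0.5},{"offset":[0,0,0],"roll":0,"claw":-0.5}]}}

```text
clock: 16.42
tool_pos: [0.5431, 0.2528, 0.2199]
orientation: [-20.4, 90.0, 65.2]
force: [-0.0, 0.1, -9.1]
opening: 0.0438
```

```bash
python3 go.py .542,.2525,.219,85.8
```

```text
t 16.43 p [0.5431 0.2528 0.2199] jaw 85.68 xax [ 1.e-04  2.e-04 -1.e+00] open 0.0438 F [-0.02  0.09 -9.09] j [  44.   13.   -8.   -0.  -69. -138.]
.542,.2525,.219,85.8 tool offset [ 0.0009  0.001  -0.0004] roll -0.12
```

Request:
{"method": "servo_tool", "body": {"motion": [{"offset":[0.02,0.001,-0.0003],"roll":0,"claw":-0.5},{"offset":[0.02,0,0],"roll":0,"claw":-0.5},{"offset":[0.007,0,0],"roll":0,"claw":-0.5},{"offset":[0,0,0],"roll":0,"claw":-0.5},{"offset":[0,0,0],"roll":0,"claw":-0.5}]}}

```text
clock: 17.05
tool_pos: [0.543, 0.2533, 0.1738]
orientation: [-53.9, 89.9, 31.7]
force: [-0.0, -1.0, -8.8]
opening: 0.0437
```

```bash
python3 go.py .542,.2525,.219,85.8; python3 see.py 6 .47,.62,.1,.3,.13,.2; python3 - <<'E'
from h import *
f=ld("side_6.npz")["frame"];cv2.imwrite("pics/c6.png",cv2.resize(f[60:200,230:330],None,fx=5.5,fy=4.2,interpolation=cv2.INTER_CUBIC)[:600])
W=cloud(ld("side_6.npz"));d=W[...,2]
m=(W[...,0]>.47)&(W[...,0]<.62)&(W[...,1]>.17)&(W[...,1]<.32)
for lo,hi in((.06,.11),(.135,.2)):
    q=m&(d>lo)&(d<hi); p=W[q];b=p[:,1]<np.percentile(p[:,1],60); 
    print(lo,np.sort(p[:,0])[[2,len(p)//2,-3]])
    for v in range(100,185,6):
        r=np.where(q[v])[0]
        if len(r)>3: print(v,[(int(g[0]),int(g[-1]),W[v,g[0],0].round(4),W[v,g[-1],0].round(4),W[v,g[0],1].round(3),W[v,g[0],2].round(3)) for g in np.split(r,np.where(np.diff(r)>1)[0]+1)])
E
```

```text
t 17.05 p [0.543  0.2533 0.1738] jaw 85.69 xax [ 1.5e-03  9.0e-04 -1.0e+00] open 0.0437 F [-0.   -1.02 -8.81] j [  44.   15.  -12.    0.  -63. -138.]
.542,.2525,.219,85.8 tool offset [-0.0452  0.0009 -0.0009] roll -0.11
side [279. 125.] 703 [0.5404 0.2317 0.164 ] [array([535. , 236.1]), array([36.5, 71.7]), np.float64(58.9)]
0.06 [0.4933027  0.57828959 0.58930608]
148 [(294, 301, np.float64(0.5802), np.float64(0.5887), np.float64(0.267), np.float64(0.072))]
154 [(260, 265, np.float64(0.494), np.float64(0.5049), np.float64(0.235), np.float64(0.09)), (295, 301, np.float64(0.5795), np.float64(0.5876), np.float64(0.251), np.float64(0.066))]
160 [(261, 265, np.float64(0.4949), np.float64(0.5046), np.float64(0.23), np.float64(0.076)), (296, 301, np.float64(0.5774), np.float64(0.5878), np.float64(0.227), np.float64(0.066))]
166 [(261, 264, np.float64(0.4932), np.float64(0.5005), np.float64(0.223), np.float64(0.064))]
0.135 [0.51140875 0.54142448 0.57514992]
112 [(265, 265, np.float64(0.5114), np.float64(0.5114), np.float64(0.238), np.float64(0.199)), (271, 271, np.float64(0.5247), np.float6
[... 622 characters left out ...]
(0.5337), np.float64(0.5755), np.float64(0.234), np.float64(0.151))]
136 [(267, 269, np.float64(0.5128), np.float64(0.5166), np.float64(0.236), np.float64(0.136)), (271, 273, np.float64(0.5216), np.float64(0.5263), np.float64(0.234), np.float64(0.137)), (275, 276, np.float64(0.5306), np.float64(0.5326), np.float64(0.232), np.float64(0.137)), (278, 278, np.float64(0.5371), np.float64(0.5371), np.float64(0.229), np.float64(0.138)), (280, 282, np.float64(0.5417), np.float64(0.5459), np.float64(0.23), np.float64(0.137)), (284, 286, np.float64(0.551), np.float64(0.5549), np.float64(0.23), np.float64(0.135)), (288, 288, np.float64(0.5599), np.float64(0.5599), np.float64(0.228), np.float64(0.135))]
```

View pics/c6.png

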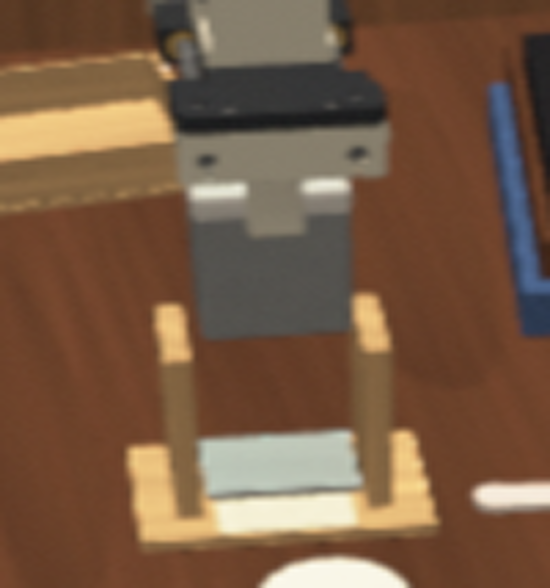

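The crop shows the tin just above the cheeks at (279,125), about 2 mm too far to +x of the press middle. The side view and the top-view calibration agree on that. I shift by that much and lower between the cheeks.

Request:
{"method": "servo_tool", "body": {"motion": [{"offset":[0,0.0018,0],"roll":0,"claw":-0.5},{"offset":[0,0,0],"roll":0,"claw":-0.5},{"offset":[0.012,0,0],"roll":0,"claw":-0.5},{"offset":[0.012,0,0],"roll":0,"claw":-0.5},{"offset":[0,0,0],"roll":0,"claw":-0.5}]}}

```text
clock: 17.77
tool_pos: [0.5396, 0.2524, 0.1466]
orientation: [131.4, 89.8, -142.9]
force: [-0.7, -0.5, -9.0]
opening: 0.0437
```

```bash
python3 go.py .5412,.2534,.15,85.8
```

```text
t 17.77 p [0.5396 0.2524 0.1466] jaw 85.67 xax [-0.0029 -0.0022 -1.    ] open 0.0437 F [-0.74 -0.55 -9.  ] j [  44.   16.  -14.   -0.  -60. -138.]
.5412,.2534,.15,85.8 tool offset [-0.0034 -0.0015  0.0011] roll -0.13
```

Request:
{"method": "servo_tool", "body": {"motion": [{"offset":[0.015,0,0],"roll":0,"claw":-0.5},{"offset":[0.015,0,0],"roll":0,"claw":-0.5},{"offset":[0.015,0,0],"roll":0,"claw":-0.5},{"offset":[0.01,0,0],"roll":0,"claw":-0.5},{"offset":[0.008,0,0],"roll":0,"claw":-0.5},{"offset":[0,0,0],"roll":0,"claw":-0.5}]}}

```text
clock: 18.52
tool_pos: [0.5404, 0.2529, 0.085]
orientation: [138.1, 89.9, -136.2]
force: [0.3, 0.1, -8.9]
opening: 0.044
```

```bash
python3 go.py .5412,.2534,.075,85.8
```

```text
t 18.52 p [0.5404 0.2529 0.085 ] jaw 85.69 xax [-9.e-04 -8.e-04 -1.e+00] open 0.044 F [ 0.31  0.07 -8.9 ] j [  44.   19.  -18.   -0.  -53. -138.]
.5412,.2534,.075,85.8 tool offset [ 0.01   -0.0007  0.0006] roll -0.11
```

Request:
{"method": "servo_tool", "body": {"motion": [{"offset":[0.005,-0.0006,0.0005],"roll":0,"claw":-0.5},{"offset":[0.004,0,0],"roll":0,"claw":-0.5},{"offset":[0.003,0,0],"roll":0,"claw":-0.5},{"offset":[0.003,0,0],"roll":0,"claw":-0.5},{"offset":[0.002,0,0],"roll":0,"claw":-0.5},{"offset":[0,0,0],"roll":0,"claw":-0.5}]}}

```text
clock: 19.27
tool_pos: [0.5415, 0.2536, 0.0688]
orientation: [-73.6, 90.0, 12.1]
force: [-1.1, -0.8, -4.1]
opening: 0.0438
```

Request:
{"method": "servo_tool", "body": {"motion": [{"offset":[0.0015,0,0],"roll":0,"claw":-0.5},{"offset":[0,0,0],"roll":0,"claw":-0.5}]}}

```text
clock: 19.52
tool_pos: [0.5414, 0.2536, 0.0672]
orientation: [-65.9, 90.0, 19.8]
force: [-1.6, -1.3, -3.9]
opening: 0.0434
```

```bash
python3 go.py .5412,.2534,.0645,85.8
```

```text
t 19.52 p [0.5414 0.2536 0.0672] jaw 85.69 xax [ 2.e-04  1.e-04 -1.e+00] open 0.0434 F [-1.63 -1.27 -3.86] j [  44.   20.  -19.    0.  -50. -138.]
.5412,.2534,.0645,85.8 tool offset [ 0.0027  0.0002 -0.0003] roll -0.11
```

The plate is carrying part of the weight and moving down. I lower the last bit.

Request:
{"method": "servo_tool", "body": {"motion": [{"offset":[0.0015,0,0],"roll":0,"claw":-0.5},{"offset":[0,0,0],"roll":0,"claw":-0.5}]}}

```text
clock: 19.77
tool_pos: [0.5414, 0.2537, 0.0657]
orientation: [-59.5, 90.0, 26.2]
force: [-0.9, -0.5, -2.8]
opening: 0.0436
```

Request:
{"method": "servo_tool", "body": {"motion": [{"offset":[0.001,0,0],"roll":0,"claw":-0.5},{"offset":[0,0,0],"roll":0,"claw":-0.5}]}}

```text
clock: 20.02
tool_pos: [0.5414, 0.2537, 0.0648]
orientation: [-54.5, 90.0, 31.2]
force: [-0.6, -0.8, -2.2]
opening: 0.0439
```

Request:
{"method": "servo_tool", "body": {"motion": [{"offset":[0.0007,0,0],"roll":0,"claw":-0.5},{"offset":[0,0,0],"roll":0,"claw":-0.5},{"offset":[0,0,0],"roll":0,"claw":1},{"offset":[0,0,0],"roll":0,"claw":1},{"offset":[0,0,0],"roll":0,"claw":1},{"offset":[0,0,0],"roll":0,"claw":1},{"offset":[0,0,0],"roll":0,"claw":1}]}}

```text
clock: 20.9
tool_pos: [0.5414, 0.2536, 0.0639]
orientation: [-47.9, 90.0, 37.8]
force: [-0.1, 0.4, 0.6]
opening: 0.0855
```

```bash
python3 go.py
```

```text
t 20.9 p [0.5414 0.2536 0.0639] jaw 85.68 xax [ 0.  0. -1.] open 0.0855 F [-0.14  0.36  0.58] j [  44.   21.  -19.    0.  -50. -138.]
```

Request:
{"method": "servo_tool", "body": {"motion": [{"offset":[-0.01,0,0],"roll":0,"claw":1},{"offset":[-0.03,0,0],"roll":0,"claw":1},{"offset":[-0.05,0,0],"roll":0,"claw":1},{"offset":[-0.06,0,0],"roll":0,"claw":1},{"offset":[-0.05,0,0],"roll":0,"claw":1},{"offset":[0,0,0],"roll":0,"claw":1},{"offset":[0,0,0],"roll":0,"claw":1},{"offset":[0,0,0],"roll":0,"claw":1}]}}

```text
clock: 21.9
tool_pos: [0.5407, 0.2532, 0.2628]
orientation: [131.6, 89.9, -142.7]
force: [-0.3, -0.6, -0.5]
opening: 0.0875
```

```bash
python3 go.py .3,.5,.26; python3 see.py 7 .46,.63,.15,.35,.085,.112; python3 - <<'E'
from h import *
f=ld("side_7.npz")["frame"];cv2.imwrite("pics/c7.png",cv2.resize(f[110:220,220:360],None,fx=5,fy=5,interpolation=cv2.INTER_CUBIC))
E
```

```text
t 21.9 p [0.5407 0.2532 0.2628] jaw 85.68 xax [-0.0017 -0.0013 -1.    ] open 0.0875 F [-0.33 -0.56 -0.51] j [  44.   11.   -4.   -0.  -74. -138.]
.3,.5,.26 tool offset [0.0029 0.2586 0.228 ] roll 0
top [173. 234.] 426 [0.5368 0.2397 0.1041] [array([540.3, 254.3]), array([44.8, 64.3]), np.float64(86.7)]
side [279. 146.] 466 [0.5416 0.24   0.1026] [array([541.4, 251.9]), array([53.6, 66.8]), np.float64(84.2)]
```

View pics/c7.png

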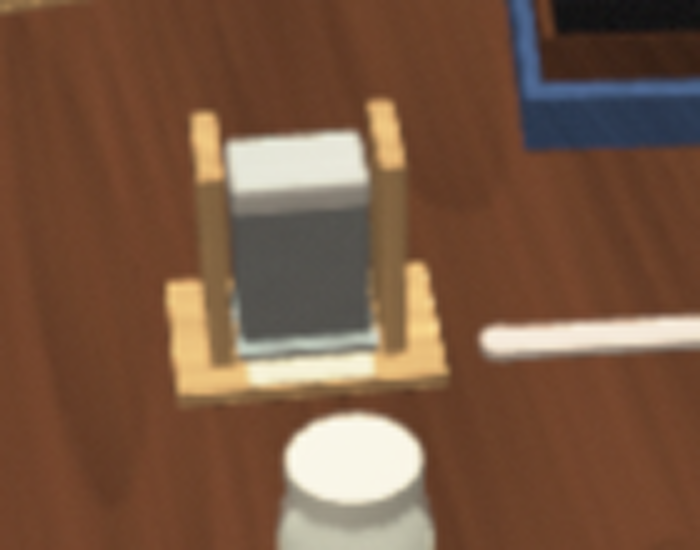

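View pics/side_7.png

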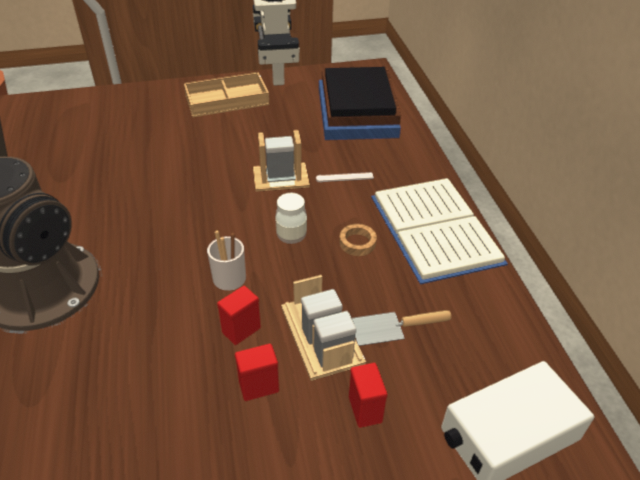

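The top is at 0.104 m (expected 0.105 with the plate down). The tin centre is (0.540,0.254) against the plate centre at (0.541,0.253), with yaw matching to under 1°. The two empty tins at (322,315) and (335,345) and the bystanders are where they were. I hand it in.

```bash
python3 - <<'E'
from plant import ctrl
from h import *
a=ld("top0.npz")["frame"].astype(int);b=ctrl.snapshot("side")["frame"].astype(int);c=ld("side0.npz")["frame"].astype(int)
m=(abs(b-c).max(2)>60).astype(np.uint8)
n,l,s,ce=cv2.connectedComponentsWithStats(m);print([(ce[i].round().tolist(),int(s[i,4])) for i in range(1,n) if s[i,4]>25])
print(ctrl.close_job())
E
```

```text
[([93.0, 5.0], 124), ([274.0, 15.0], 966), ([113.0, 15.0], 76), ([87.0, 17.0], 218), ([277.0, 46.0], 39), ([293.0, 45.0], 27), ([278.0, 61.0], 611), ([279.0, 144.0], 427), ([3.0, 148.0], 50), ([280.0, 170.0], 359), ([64.0, 197.0], 312), ([282.0, 180.0], 64), ([49.0, 187.0], 87), ([46.0, 254.0], 171), ([315.0, 280.0], 661), ([298.0, 303.0], 120)]
the job is handed in; nothing more can be done
None
```

The filled tin is in the leaf press with the plate down, and I have handed the job in; no verdict was reported.

- **Finding the filled tin:** I lifted the +y tin in the rack first. It pulled about -8 to -10 N, or roughly 0.9 kg, so it was the filled one. I never lifted the other two.
- **Moving it:** I stood it upright on bare desk near (0.43, 0.146) and let go. Then I regripped it across its 44 mm and lowered it between the cheeks until the plate carried it, then released.

**Last checks:**
- **Plate and position:** The tin's top measured 0.104 m in the top view and 0.103 m in the side view, against 0.105 m expected with the plate fully down. Its centre is about 1 mm from the plate centre and its yaw within about 1–2° of the press.
- **Rest of the desk:** An image difference against the start showed changes only at the arm, the press and the emptied bay. The two empty tins and all the bystanders looked unmoved.
- **Disagreement:** The two cameras differed by about 1–2 mm, within their calibration. No check failed.
- **Time:** The job took about 22 s.

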